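# Pop the door-lock battery out of its charger and catch it

### The arm

A 6-joint arm with a two-finger parallel gripper is mounted at the origin on the work surface. World frame = base frame: x ahead of the robot, y to its left, z up, the work surface at z = 0. Lengths are in mm, angles in rad, forces in N, time in s.
With the tool pointing down it reaches from about 375 to 825 mm from the base axis. Payload 5.5 kg.
Tool frame: the origin (TCP) lies between the finger pads; the fingertips stand 17 mm ahead of it and the grasp point (between the pads) lies 2 mm behind it; x points along the fingers, z is the direction in which the jaws open and shut, and the axes are right-handed (so a half turn about x gives the same grasp; the last joint's range is limited). The gripper opens to 85 mm and grips with 20 to 120 N. Pads are 22 mm wide; open, the fingers measure 114 mm over their backs; the gripper's body (76 mm by 85 mm) begins 54 mm behind the grasp point. The pads swing forward as they close: fully open they stand 13 mm farther back than shut.
Start: joints at [1.248, 0.314, -0.047, 1.21, 0, 1.571], TCP at [190.33, 569.007, 248.299] pointing down, gripper open.
Joint ranges: [-2.67, 2.67], [-0.69, 1.73], [-1.03, 1.25], [-2.08, 2.16], [-1.42, 1.45], [-3.14, 3.14]. Speed limits (rad/s): [2.39, 2.39, 3.01, 3.14, 3.14, 3.14].

### API

Orientations are given as a unit quaternion [x, y, z, w].
In Python, from cell import monitor, vision, finish_job, spotter gives the robot as it stands.
- The arm moves only by the tool send_rows, never from a script. Its argument "targets" is a list of rows, each an object with "travel": the shift along the tool's x, y, z in cm, a list of three; "yaw": the turn about the tool's x in degrees; "hand": the finger opening in cm, from 0 to 8.54. A call has 1 to 8 rows; each row shifts and turns the pose as measured when the row begins, along the tool's axes as they then stand; what a row does not reach is not made up. A row lasts 1/10 s, in which the tool goes at most 50 mm and 8.59 degrees, less where a joint would pass 70% of its speed; a pose out of reach is approached as far as the arm can. A call with a gripper value outside its range is refused whole. The fingers move at their own pace and stop on an object; "force" is the grip in N (left out, the last holds). Time passes only in rows, so rows that do not move let the fingers close. It gives the time, the measured TCP pose, the force and the opening at its end, in the units of the state.
- monitor.state(): the state, without advancing time (a new reading comes with each control period).
- vision.get_image(name): name is "scene" or "top" or "wrist"; returns a dict with "img" (420x560x3 uint8, red, green, blue), "K" (3x3 intrinsics, pixels), "eye" and "rotation" of the camera in the world. Camera axes: x right, y up, looking along -z (the intrinsics and any distortion apply to the point x, -y, -z); pixel columns grow to the right and rows downward; lengths in mm; the calibration is good to about 2 mm. A picture is of the moment at which its call begins. There is no depth.
- finish_job(): hands the job in, once; it reports no verdict.
Trained networks look in a picture, given as the dict that the camera call returned (one of the last four; its "shot" number tells which), for a name from the list of things; names that differ only in an ending like _2 or _b are one class to them, and where a whole thing is asked for, a point or a joint stands for the part that bears it (a point fixed in the world has none). Each returns a list of dicts, best first, with "score" (0 to 1); they miss things now and then, are a little off and sometimes report something else, mostly with a low value. They report only what shows in the picture. A call takes as long as a camera call.
- spotter.search_frame(picture, name): "position" ([x, y, z] in mm, in world coordinates, good to about 4 mm: the middle of the surface that is visible of it).
- spotter.silhouettes(picture, name): "mask" (420x560 bool, what is visible of it).
- spotter.mark_of(picture, name): "position" ([x, y, z] in mm, in world coordinates, good to about 4 mm: a listed point, or the origin of a listed thing).
The state is a dict: "clock": time; "joint_positions": joint angles; "qd": joint speeds; "joint_torque": joint torques, N m; "tcp_pos": TCP position; "orientation": TCP orientation; "wrist_force": force on the tool from outside, world axes, zero at the start; "wrist_torque": the same for the moment, N m; "grip_width": opening from 0.0 (shut) to 1.0 (fully open).
Only numpy, scipy, OpenCV 4.12 (cv2) and the standard library are available. Lean on these libraries where they do the work, as an engineer would, in place of code of your own. Each camera call takes 0.05 s, during which the arm holds its last target.

### The job

The door-lock battery in the charger on the hallway key shelf is full: press the charger's blue release down with one fingertip while the other fingertip of the same gripper waits in front of the bay, so that the spring pops the battery out against that finger and it is caught before it slides off the front of the charger's base. Finish while holding it so: the release still pressed down, the battery popped out of its place and still, stopped by the other finger. Pick nothing up, keep the battery flat on the charger's base, and leave the other things on the shelf where they are.

Things in the scene. Friction and masses are not known exactly. Their poses are not given: they have to be found in the camera images.
- charger: White charger fixed on the shelf. Origin on the shelf under the bay's centre line; -x points out of the bay's mouth (the way the battery pops), +y to the release. In its frame, mm: base plate x -75 to 78, y -34 to 34, top z 6; bay walls y +-22 to 28, x -30 to 78, 22 high, from x 15 under a 37 high hood; low block beside the apron guides the release: x -73 to -14, y 32 to 61, 14 high.
- apron (a point): Point on the bare flat base plate in front of the bay, on the centre line: charger x -55, y 0, z 6, 27 mm in front of the battery's front face. The apron is clear from x -75 to -33 and y -34 to 32. A fingertip standing 3 to 15 mm above it here stops the battery.
- hood (a point): Top of the charger's hood, charger x 46, y 0, z 37. Inside, a spring ejector pushes the battery towards charger -x with 4.5 N in place, 3.5 N after 16 mm, over a stroke of 34 mm; the battery then coasts on and slides off the base unless stopped.
- release: Blue ribbed push cap, 26 by 25 mm, pressed straight down. Origin: centre of its top face, charger x -55, y 46, z 26 when up; axes as the charger's. Travel 9 mm to a hard stop (top then at z 17, 3 above the block); 1.2 N at first, 3.9 N at the bottom. Its steel catch lip stands 4 mm above the base at x -32.5 to -28.5; 4 mm down frees the battery at once. Keep it over 5 mm down.
- battery: Dark grey battery with orange front end, 80 (x) by 42 (y) by 24 mm high, 130 g, loose in the bay with 1 mm play each side. Origin: centre of its underside; axes as the charger's. In place it is at charger x 12, y 0, z 6 (front face x -28, top z 30). Freed, it moves to charger -x; caught means 6 to 45 mm out of its place, flat on the base.
- vise: Small dark cast-iron vise with a steel T-handle bolted at the right end of the shelf, 140 long, 85 high; origin under its base. Not part of the job.
- file: Steel file with wooden handle, 220 long, 20 high, lying loose 125 to 140 mm behind the charger's origin; leave it.
- tag: Wooden key tag with a steel key, about 100 by 26 by 6, lying loose on the charger's -y side; leave it.
- blank: Half-cut brass key blank, 63 by 25 by 3, lying loose some 140 mm in front of the charger's origin; leave it.
- padlock: Small brass padlock, 65 by 40 by 16, lying loose on the charger's +y side, about 125 mm from its origin; leave it.
- pencil_cup: Tin pencil cup with pencils, 72 across, 95 high (175 with pencils), standing loose on the right; leave it.
- bowl: Blue ceramic key bowl, 130 across, 45 high, standing loose on the left; leave it.

How it is judged (in metres and radians):
At the end, for the whole second after the job is handed in: The battery stands 6 to 45 mm out of its place, flat on the charger's base (raised less than 6 mm, tilted less than 0.15 rad) and still (under 20 mm/s), a finger touching it with over 0.3 N, while a finger still holds the release at least 5 mm down with over 0.5 N (x of battery in the frame of charger between -0.033 and 0.006 m and z of battery in the frame of charger below 0.012 m and angle between battery's own z axis and vertical below 0.15 rad and linear speed of battery below 0.02 m/s and contact force between the fingers and battery above 0.3 N and contact force between the fingers and release above 0.5 N and z of release in the frame of charger below 0.021 m); the arm keeps its last pose, push and grip.
It fails at once if the battery slid out so far that its front passed the front edge of the charger's base (x of battery in the frame of charger below -0.035 m).
It fails at once if the battery was lifted or tipped (z of battery in the frame of charger above 0.014 m or angle between battery's own z axis and vertical above 0.3 rad).
It fails at once if another thing on the shelf was moved (distance of any of file, tag, blank, padlock, pencil_cup, bowl from where it was at the start of the episode above 0.015 m).
It also fails if it takes over 29 s, if anything falls off the work surface, if the arm or the gripper's body presses on something with over 40 N, if the wrist force passes 120 N, or if a joint passes its speed limit or range.

## Working session

There is one attempt and no reset: what is moved stays moved. The work goes in short steps, Python scripts to look and compute and a tool call to move; the robot and the scene stay as the last step left them, time stands still between calls to the robot, and variables do not carry over. Pictures are saved under pics/ and viewed, and the job is handed in when it is done.

Besides the shell and the picture viewer there is one more tool, called after "Request:" as name(argument=value, ...), one argument or row to a line, values as JSON. send_rows: Moves the arm, as the interface text tells. Its arguments: {"type":"object","properties":{"targets":{"type":"array"},"force":{"type":"number"}},"required":["targets"]}

```bash
ls; mkdir -p pics; cat > h.py <<'E'
import numpy as np,cv2
from cell import monitor,vision,finish_job,spotter
from scipy.spatial.transform import Rotation as R
def save(p,n): cv2.imwrite('pics/'+n,cv2.cvtColor(p['img'],cv2.COLOR_RGB2BGR))
def proj(p,X):
    c=(np.asarray(X,float)-p['eye'])@np.array(p['rotation']); c=c*[1,-1,-1]
    u=c@np.array(p['K']).T; return u[...,:2]/u[...,2:]
E
python3 - <<'E'
from h import *
print(monitor.state())
for n in ['scene','top']:
    p=vision.get_image(n); save(p,n+'0.png'); print(n,p['eye'],p['rotation'],p['K'],[k for k in p])
    for o in ['charger','apron','hood','release','battery']:
        print(o,[(np.round(d['position'],1),round(d['score'],2)) for d in spotter.mark_of(p,o)[:2]])
E
```

```text
pics
{'clock': 0.0, 'joint_positions': array([ 1.24797386e+00,  3.14182302e-01, -4.80824197e-02,  1.21021736e+00,
        1.72209911e-05,  1.57082068e+00]), 'qd': array([-6.99902801e-04, -1.31221071e-03, -2.18735754e-04, -6.79753383e-05,
        1.52652842e-04,  7.08995942e-04]), 'joint_torque': array([ 1.24308631e-04, -5.39593256e+01,  3.39749122e+01,  1.90384436e-02,
       -2.26509269e-04, -1.86818113e-05]), 'tcp_pos': array([190.16439918, 568.4783678 , 247.45929951]), 'orientation': array([-0.41348126,  0.57434843,  0.41279467,  0.57337395]), 'wrist_force': array([-0.30091188, -0.19557279,  0.01769676]), 'wrist_torque': array([-0.04894034, -0.03832976,  0.01208133]), 'grip_width': 1.0009864961132167}
scene [ 981.9206869   687.82522039 1403.79027905] [0.06938066 0.25780474 0.92530299 0.26932772] [[495.51994901   0.         283.12410833]
 [  0.         495.51994901 208.94948189]
 [  0.           0.           1.        ]] ['img', 'K', 'eye', 'rotation', 'shot']
charger [(array([587.7,  24.6,  -3.1]), 0.96), (array([ 622.8, -367.5,   -5.5]), 0.72)]
apron [(array([536. ,  11.4,   4.5]), 0.71)]
hood [(array([629.5,  46.7,  39.3]), 0.89)]
release [(array([517.2,  55.3,  29.3]), 0.41)]
battery [(array([594.2,  35.5,   5.8]), 0.57)]
top [ 379.60871292  -34.82908125 1022.34266728] [-0.07932466  0.05437686  0.70771296 -0.69992365] [[392.02539079   0.         277.87863336]
 [  0.         392.02539079 210.44056459]
 [  0.           0.           1.        ]] ['img', 'K', 'eye', 'rotation', 'shot']
charger [(array([631.2,  46.8,  38.6]), 0.75), (array([587.5,  28.7,   2.1]), 0.57)]
apron [(array([540.1,  12.7,   9.6]), 0.79)]
hood [(array([628.4,  47.4,  39.2]), 0.72)]
release [(array([521.1,  57.7,  33.1]), 0.47)]
battery [(array([597.5,  35.2,   7.1]), 0.74)]
```

```bash
sed -i "s/np.array(p\['rotation'\])/R.from_quat(p['rotation']).as_matrix()/" h.py
python3 - <<'E'
from h import *
from scipy.optimize import least_squares
L={'charger':[0,0,0],'apron':[-55,0,6],'hood':[46,0,37],'release':[-55,46,26],'battery':[12,0,6]}
P={};W=[]
for n in ['scene','top']:
    p=vision.get_image(n); P[n]=p
    for o in L:
        for d in spotter.mark_of(p,o)[:3]:
            W.append((o,d['position'],d['score']))
def f(v):
    c,s=np.cos(v[2]),np.sin(v[2]);r=[]
    for o,q,sc in W:
        l=L[o]; r+=[v[0]+c*l[0]-s*l[1]-q[0],v[1]+s*l[0]+c*l[1]-q[1],l[2]-q[2]]
    return r
s=least_squares(f,[588,26,.36],loss='soft_l1',f_scale=4);v=s.x;print(v,np.round(np.array(s.fun).reshape(-1,3),1))
def Wd(l):
    l=np.asarray(l,float);c,s_=np.cos(v[2]),np.sin(v[2]);return np.c_[v[0]+c*l[:,0]-s_*l[:,1],v[1]+s_*l[:,0]+c*l[:,1],l[:,2]]
def rect(x0,x1,y0,y1,z): return [[x0,y0,z],[x1,y0,z],[x1,y1,z],[x0,y1,z]]
for n,p in P.items():
    save(p,n+'0.png')
    im=cv2.cvtColor(p['img'],cv2.COLOR_RGB2BGR)
    c0=proj(p,Wd([[0,0,0]]))[0]
    k=5; a=cv2.resize(im,None,fx=k,fy=k,interpolation=cv2.INTER_CUBIC)
    for r,col in [(rect(-75,78,-34,34,6),(0,255,0)),(rect(15,78,-28,28,37),(0,0,255)),(rect(-68,-42,33.5,58.5,26),(0,255,255)),(rect(-73,-14,32,61,14),(255,0,255))]:
        q=(proj(p,Wd(r))+.5)*k-.5; cv2.polylines(a,[np.round(q).astype(int)],True,col,1)
    x,y=int(c0[0]*k),int(c0[1]*k)
    cv2.imwrite('pics/'+n+'_z.png',a[max(0,y-300):y+300,max(0,x-400):x+400])
E
```

```text
[5.86348582e+02 3.06373157e+01 3.37390289e-01] [[ 2.000e-01  5.100e+00  2.700e+00]
 [-1.600e+00  1.600e+00 -4.200e+00]
 [-5.200e+00 -2.400e+00 -1.400e+00]
 [-3.000e-01  1.700e+00 -1.900e+00]
 [ 3.900e+00 -3.000e+00  2.700e+00]
 [-1.100e+00  9.000e-01 -2.000e+00]
 [-5.500e+00  5.000e-01 -6.000e-01]
 [-6.490e+01 -2.310e+01  0.000e+00]
 [ 1.500e+00 -3.200e+00 -2.100e+00]
 [ 1.362e+02  5.327e+02  3.250e+01]
 [ 4.360e+01  1.570e+01  3.490e+01]
 [-3.000e-01 -3.300e+00 -4.800e+00]
 [ 1.100e+00 -2.500e+00 -1.000e-01]]
```

View pics/scene_z.png

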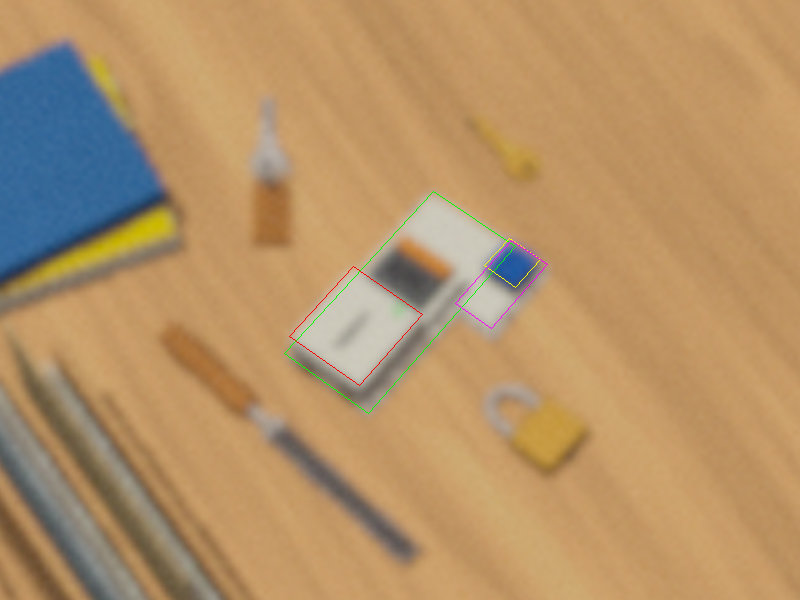

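View pics/top_z.png

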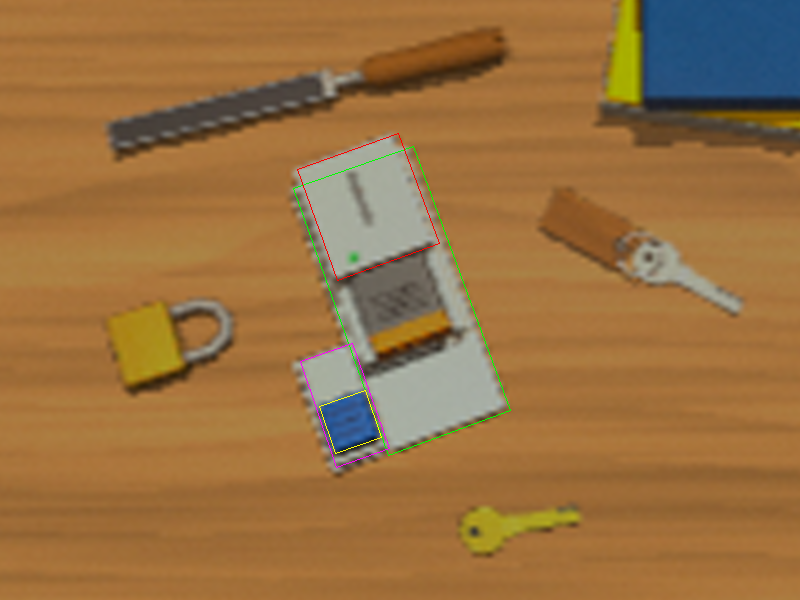

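View pics/scene0.png

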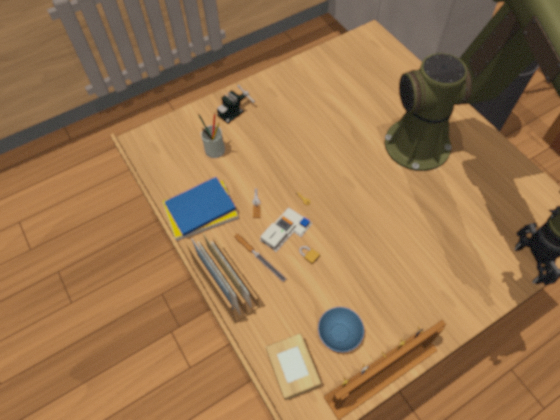

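```bash
cat >> h.py <<'E'
V=[586.3,30.6,.337]
def ch(l,v=V):
    c,s=np.cos(v[2]),np.sin(v[2]); l=np.asarray(l,float)
    return np.array([v[0]+c*l[0]-s*l[1],v[1]+s*l[0]+c*l[1],l[2]])
def togo(l,v=V):
    "l: charger-frame TCP goal; gives yaw deg (both options) and tool-frame shift mm at current orientation"
    s=monitor.state();M=R.from_quat(s['orientation']).as_matrix()
    print('t',s['clock'],'tcp',np.round(s['tcp_pos'],1),'tool x',np.round(M[:,0],3),'F',np.round(s['wrist_force'],2),'T',np.round(s['wrist_torque'],2),'w',round(float(s['grip_width']),3),'j',np.round(s['joint_positions'],2))
    d=R.from_euler('z',v[2]).as_matrix().T@(s['tcp_pos']-[v[0],v[1],0]);print('tcp in charger',np.round(d,1))
    y=np.array([-np.sin(v[2]),np.cos(v[2]),0]);b=M.T@y
    a=np.degrees(np.arctan2(-b[1],b[2]));print('yaw to align z with +y',round(a,2),'or',round((a+360)%360-180,2))
    g=ch(l,v);print('shift tool',np.round(M.T@(g-s['tcp_pos']),1), 'world',np.round(g-s['tcp_pos'],1))
    M2=M@R.from_euler('x',(a if abs(a)<90 else (a+360)%360-180),degrees=True).as_matrix(); print('shift after yaw',np.round(M2.T@(g-s['tcp_pos']),1))
E
python3 -c "
from h import *
togo([-55,23,130])"
```

```text
t 1.2 tcp [190.3 569.  248.3] tool x [ 0.  0. -1.] F [ 0.3  -0.12  0.29] T [ 0.01 -0.03  0.06] w 0.997 j [ 1.25  0.31 -0.05  1.21 -0.    1.57]
tcp in charger [-195.7  639.1  248.3]
yaw to align z with +y -37.81 or 142.19
shift tool [ 118.3 -488.8 -400.5] world [ 336.4 -534.9 -118.3]
shift after yaw [ 118.3 -140.7 -616.1]
```

Request:
send_rows(
  targets=[
    {"travel": [0,0,0],"yaw": -7.6,"hand": 3.2},
    {"travel": [0,0,0],"yaw": -7.6,"hand": 3.2},
    {"travel": [0,0,0],"yaw": -7.6,"hand": 3.2},
    {"travel": [0,-1,-3],"yaw": -7.6,"hand": 3.2},
    {"travel": [0,-1,-4.5],"yaw": -7.4,"hand": 3.2},
    {"travel": [0,-1,-4.8],"yaw": 0,"hand": 3.2},
    {"travel": [0,-1,-4.8],"yaw": 0,"hand": 3.2},
    {"travel": [0,-1,-4.8],"yaw": 0,"hand": 3.2},
  ],
  force=40,
)

```text
clock: 2.0
tcp_pos: [302.7, 374.4, 247.1]
orientation: [-0.584, 0.397, 0.585, 0.399]
wrist_force: [0.8, 0.2, -0.0]
grip_width: 0.376
```

```bash
python3 -c "
from h import *
togo([-55,23,130])"
```

```text
t 2.0 tcp [302.7 374.4 247.1] tool x [ 0.001  0.003 -1.   ] F [ 0.84  0.18 -0.02] T [ 0.01 -0.03 -0.01] w 0.376 j [ 0.89  0.09 -0.33  1.15  0.    0.51]
tcp in charger [-153.9  418.3  247.1]
yaw to align z with +y 2.22 or -177.78
shift tool [ 116.3  -83.4 -399.1] world [ 224.1 -340.3 -117.1]
shift after yaw [ 116.3  -98.8 -395.5]
```

Request:
send_rows(
  targets=[
    {"travel": [0,-0.8,-4.8],"yaw": 1.5,"hand": 3.2},
    {"travel": [0,-1,-4.8],"yaw": 0,"hand": 3.2},
    {"travel": [0.5,-1.2,-4.7],"yaw": 0,"hand": 3.2},
    {"travel": [1,-1.2,-4.7],"yaw": 0,"hand": 3.2},
    {"travel": [1,-1.2,-4.7],"yaw": 0,"hand": 3.2},
    {"travel": [1,-1.2,-4.7],"yaw": 0,"hand": 3.2},
    {"travel": [1,-1.2,-4.5],"yaw": 0,"hand": 3.2},
    {"travel": [1,-1,-4],"yaw": 0,"hand": 3.2},
  ],
)

```text
clock: 2.8
tcp_pos: [518.4, 49.4, 194.8]
orientation: [0.581, -0.401, -0.578, -0.41]
wrist_force: [0.7, 1.1, 0.4]
grip_width: 0.374
```

```bash
python3 -c "
from h import *
togo([-55,23,130])"
```

```text
t 2.8 tcp [518.4  49.4 194.8] tool x [ 0.011  0.007 -1.   ] F [0.7  1.13 0.42] T [0.03 0.04 0.  ] w 0.374 j [ 0.09  0.18 -0.34  1.04  0.01 -0.26]
tcp in charger [-57.9  40.2 194.8]
yaw to align z with +y 0.69 or -179.31
shift tool [ 64.7  -1.8 -17.5] world [  8.4 -15.3 -64.8]
shift after yaw [ 64.7  -2.1 -17.5]
```

Request:
send_rows(
  targets=[
    {"travel": [2,0,-1],"yaw": 0.7,"hand": 3.2},
    {"travel": [2,-0.1,-0.7],"yaw": 0,"hand": 3.2},
    {"travel": [1.5,0,0],"yaw": 0,"hand": 3.2},
    {"travel": [0,0,0],"yaw": 0,"hand": 3.2},
  ],
)

```text
clock: 3.2
tcp_pos: [529.2, 27.0, 137.0]
orientation: [0.577, -0.408, -0.572, -0.416]
wrist_force: [0.0, 0.2, -0.4]
grip_width: 0.371
```

```bash
cat > look.py <<'E'
from h import *
import sys
t=sys.argv[1]
togo([-55,23,40])
for n in ['wrist','top']:
    p=vision.get_image(n);k=1.4 if n=='wrist' else 5
    im=cv2.cvtColor(p['img'],cv2.COLOR_RGB2BGR)
    a=cv2.resize(im,None,fx=k,fy=k,interpolation=cv2.INTER_CUBIC)
    def rect(x0,x1,y0,y1,z): return np.array([ch(q) for q in [[x0,y0,z],[x1,y0,z],[x1,y1,z],[x0,y1,z]]])
    for r,col in [(rect(-75,78,-34,34,6),(0,255,0)),(rect(15,78,-28,28,37),(0,0,255)),(rect(-68,-42,33.5,58.5,26),(0,255,255)),(rect(-73,-14,32,61,14),(255,0,255))]:
        q=(proj(p,r)+.5)*k-.5; cv2.polylines(a,[np.round(q).astype(int)],True,col,1)
    if n=='top':
        x,y=(proj(p,ch([0,0,0]))*k).astype(int); a=a[max(0,y-300):y+300,max(0,x-400):x+400]
    cv2.imwrite('pics/%s_%s.png'%(n,t),a)
    for o in ['charger','apron','hood','release','battery']:
        print(n,o,[(np.round(R.from_euler('z',V[2]).as_matrix().T@(np.array(d['position'])-[V[0],V[1],0]),1),round(d['score'],2)) for d in spotter.mark_of(p,o)[:1]])
E
python3 look.py a
```

```text
t 3.2 tcp [529.2  27.  137. ] tool x [ 0.013  0.006 -1.   ] F [ 0.02  0.21 -0.37] T [-0.07  0.03 -0.04] w 0.371 j [ 0.05  0.25 -0.4   0.91  0.01 -0.28]
tcp in charger [-55.1  15.5 137. ]
yaw to align z with +y -0.61 or 179.39
shift tool [97.   1.3  7.4] world [ -2.4   7.1 -97. ]
shift after yaw [97.   1.3  7.4]
wrist charger [(array([-53.7,   2.3,   5.6]), 0.35)]
wrist apron [(array([-54.1,   2.5,   7.5]), 0.93)]
wrist hood [(array([48.8, -3.4, 36.1]), 0.67)]
wrist release [(array([-52.4,  47.2,  25.4]), 0.8)]
wrist battery [(array([15.9, -3.9,  4.2]), 0.92)]
top charger []
top apron [(array([-1.009e+02, -3.871e+02, -3.000e-01]), 0.68)]
top hood []
top release []
top battery []
```

View pics/wrist_a.png

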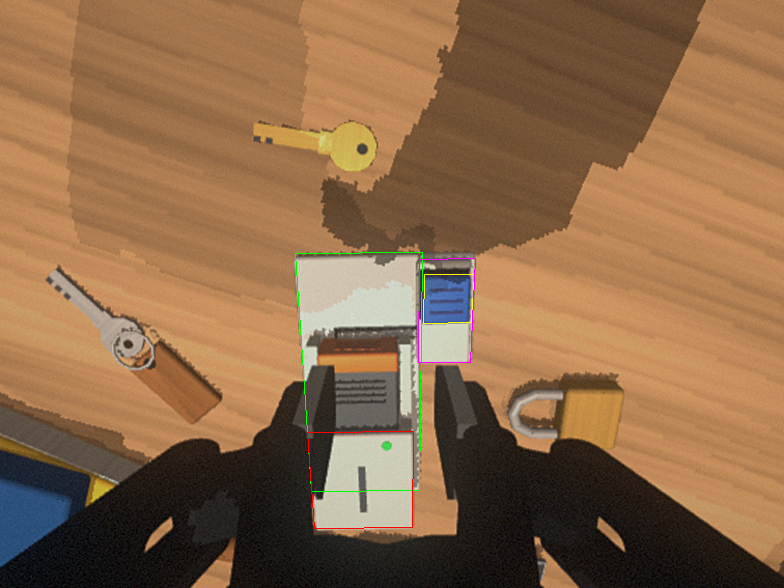

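View pics/top_a.png

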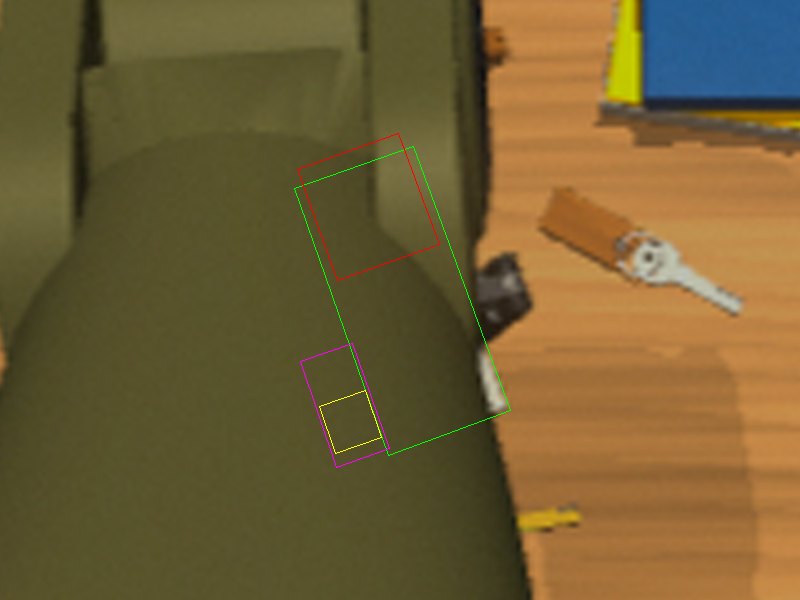

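```bash
cat > tips.py <<'E'
from h import *
import sys
p=vision.get_image('wrist');s=monitor.state();M=R.from_quat(s['orientation']).as_matrix()
g=float(s['grip_width'])*85; k=1.4
a=cv2.resize(cv2.cvtColor(p['img'],cv2.COLOR_RGB2BGR),None,fx=k,fy=k)
for sg in (-1,1):
  for xt,col in ((17,(0,255,0)),(11,(0,255,255))):
    q=np.array([s['tcp_pos']+M@np.array([xt,y,sg*z]) for y,z in ((-11,g/2),(11,g/2),(11,g/2+14.5),(-11,g/2+14.5))])
    u=proj(p,q)*k; cv2.polylines(a,[np.round(u).astype(int)],True,col,1)
cv2.imwrite('pics/'+sys.argv[1],a)
E
python3 tips.py tips_a.png
```

```text
(no output)
```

View pics/tips_a.png

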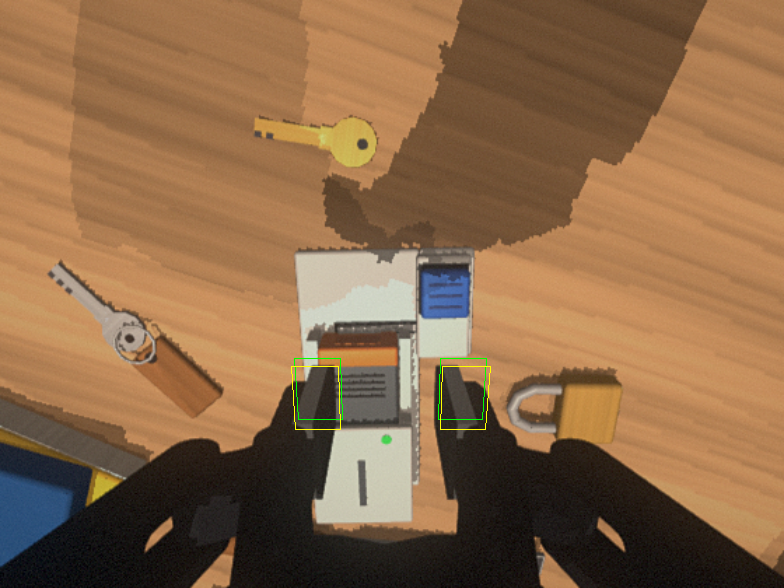

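Request:
send_rows(
  targets=[
    {"travel": [2.5,0.1,0.7],"yaw": -0.6,"hand": 3.6},
    {"travel": [2.5,0,0],"yaw": 0,"hand": 3.6},
    {"travel": [2,0,0],"yaw": 0,"hand": 3.6},
    {"travel": [0.6,0,0],"yaw": 0,"hand": 3.6},
    {"travel": [0,0,0],"yaw": 0,"hand": 3.6},
  ],
)

```text
clock: 4.35
tcp_pos: [530.4, 34.9, 62.5]
orientation: [0.582, -0.403, -0.573, -0.415]
wrist_force: [0.3, 0.5, -0.1]
grip_width: 0.422
```

```bash
python3 look.py b; python3 tips.py tips_b.png
```

```text
t 4.35 tcp [530.4  34.9  62.5] tool x [ 0.02   0.006 -1.   ] F [ 0.26  0.52 -0.05] T [-0.01  0.04  0.04] w 0.422 j [ 0.06  0.32 -0.49  0.73  0.01 -0.28]
tcp in charger [-51.4  22.5  62.5]
yaw to align z with +y 0.09 or -179.91
shift tool [22.4  4.1  0.5] world [ -3.6  -0.8 -22.5]
shift after yaw [22.4  4.1  0.5]
wrist charger []
wrist apron [(array([-54.8,   2. ,   5.4]), 0.67)]
wrist hood []
wrist release [(array([-51.6,  44.8,  24.1]), 0.62)]
wrist battery [(array([14.8,  2.1,  4.1]), 0.74)]
top charger []
top apron [(array([-51.5,  -0.2,  10.5]), 0.65)]
top hood []
top release []
top battery []
```

View pics/tips_b.png

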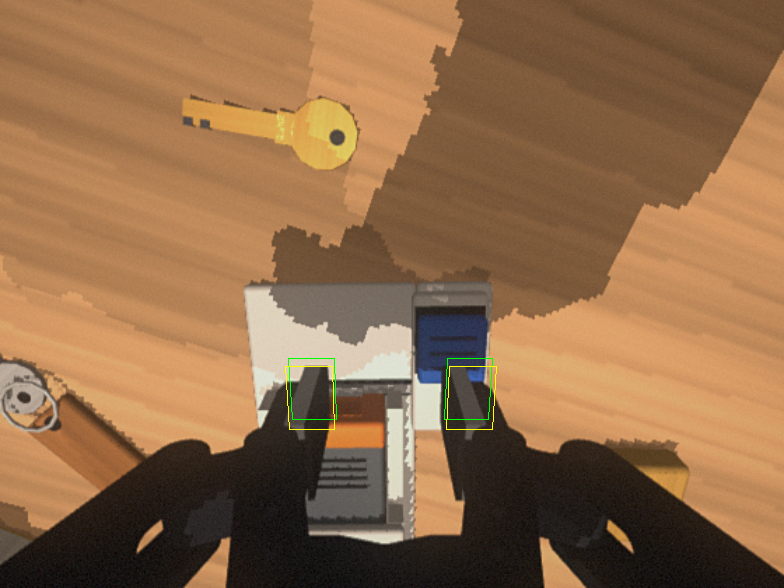

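View pics/wrist_b.png

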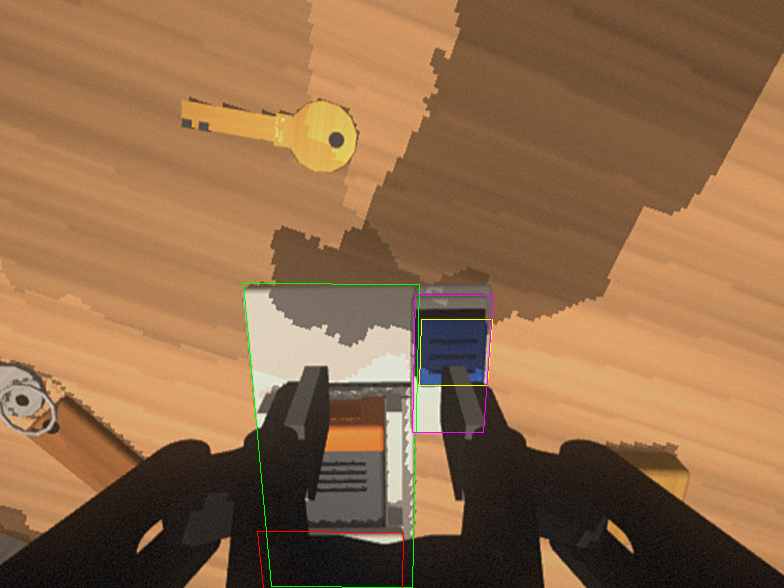

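Request:
send_rows(
  targets=[
    {"travel": [0.7,0.45,0.1],"yaw": 0,"hand": 3.6},
    {"travel": [0.7,0,0],"yaw": 0,"hand": 3.6},
    {"travel": [0,0,0],"yaw": 0,"hand": 3.6},
  ],
)

```text
clock: 5.3
tcp_pos: [526.3, 34.4, 47.9]
orientation: [0.582, -0.402, -0.572, -0.415]
wrist_force: [-0.1, -0.0, 0.2]
grip_width: 0.422
```

```bash
python3 -c "
from h import *
togo([-56,23,25])"; python3 tips.py tips_c.png
```

```text
t 5.3 tcp [526.3  34.4  47.9] tool x [ 0.022  0.007 -1.   ] F [-0.14 -0.03  0.21] T [-0.01  0.02 -0.01] w 0.422 j [ 0.06  0.33 -0.52  0.7   0.01 -0.28]
tcp in charger [-55.4  23.4  47.9]
yaw to align z with +y 0.09 or -179.91
shift tool [22.9  1.1 -0.4] world [ -0.4  -0.6 -22.9]
shift after yaw [22.9  1.1 -0.4]
```

View pics/tips_c.png

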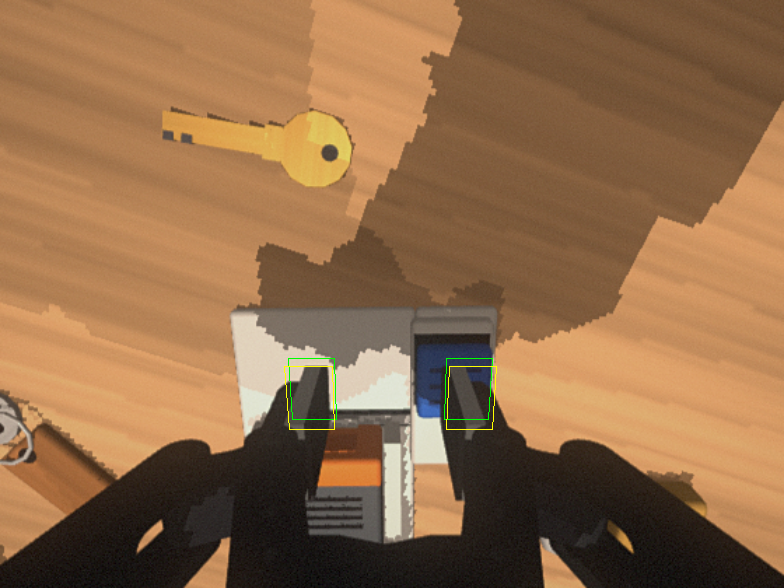

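Request:
send_rows(
  targets=[
    {"travel": [0.4,0,0],"yaw": 0,"hand": 3.6},
    {"travel": [0,0,0],"yaw": 0,"hand": 3.6},
  ],
)

```text
clock: 5.55
tcp_pos: [526.2, 34.4, 43.7]
orientation: [0.582, -0.402, -0.572, -0.415]
wrist_force: [-0.4, 0.3, 1.1]
grip_width: 0.421
```

Request:
send_rows(
  targets=[
    {"travel": [0.3,0.05,0],"yaw": 0,"hand": 3.6},
    {"travel": [0,0,0],"yaw": 0,"hand": 3.6},
  ],
)

```text
clock: 5.75
tcp_pos: [526.7, 34.3, 40.9]
orientation: [0.582, -0.402, -0.572, -0.415]
wrist_force: [-0.4, 0.2, 0.9]
grip_width: 0.422
```

Request:
send_rows(
  targets=[
    {"travel": [0.2,0.05,0],"yaw": 0,"hand": 3.6},
    {"travel": [0,0,0],"yaw": 0,"hand": 3.6},
  ],
)

```text
clock: 5.95
tcp_pos: [526.8, 34.4, 39.3]
orientation: [0.582, -0.402, -0.572, -0.416]
wrist_force: [-0.8, -0.9, 0.3]
grip_width: 0.423
```

```bash
python3 -c "
from h import *
togo([-56,23,25])"; python3 tips.py tips_d.png
```

```text
t 5.95 tcp [526.8  34.4  39.3] tool x [ 0.024  0.007 -1.   ] F [-0.76 -0.86  0.3 ] T [ 0.01  0.16 -0.08] w 0.423 j [ 0.06  0.34 -0.53  0.67  0.01 -0.28]
tcp in charger [-54.9  23.2  39.3]
yaw to align z with +y 0.09 or -179.91
shift tool [14.3  1.4 -0.2] world [ -0.9  -0.6 -14.3]
shift after yaw [14.3  1.4 -0.2]
```

View pics/tips_d.png

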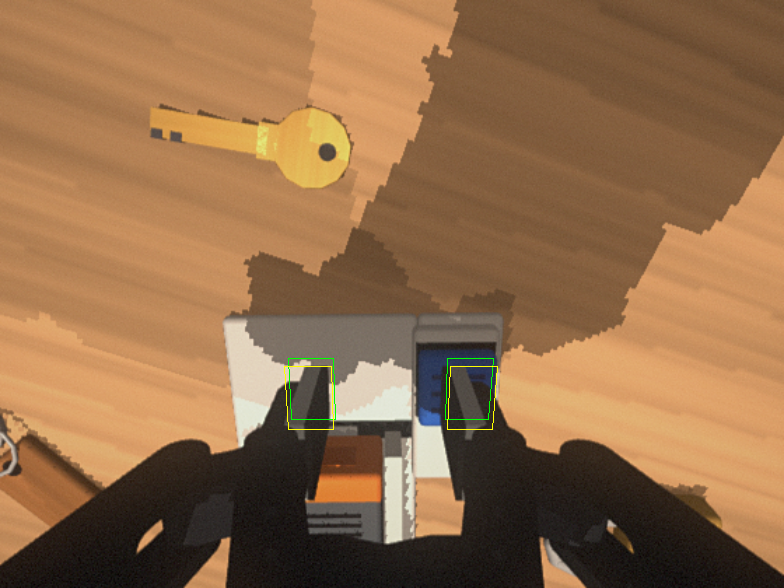

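Request:
send_rows(
  targets=[
    {"travel": [0.3,0.1,0],"yaw": 0,"hand": 3.6},
    {"travel": [0.3,0.05,0],"yaw": 0,"hand": 3.6},
  ],
)

```text
clock: 6.2
tcp_pos: [525.8, 33.9, 33.6]
orientation: [0.583, -0.401, -0.571, -0.416]
wrist_force: [-1.5, 0.1, 4.5]
grip_width: 0.421
```

```bash
python3 -c "
from h import *
togo([-56,23,25])"; python3 tips.py tips_e.png
```

```text
t 6.2 tcp [525.8  33.9  33.6] tool x [ 0.025  0.007 -1.   ] F [-1.47  0.07  4.55] T [ 0.05  0.31 -0.11] w 0.421 j [ 0.06  0.35 -0.54  0.66  0.01 -0.28]
tcp in charger [-56.   23.1  33.6]
yaw to align z with +y 0.08 or -179.92
shift tool [ 8.6  0.3 -0.1] world [-0.  -0.1 -8.6]
shift after yaw [ 8.6  0.3 -0.1]
```

View pics/tips_e.png

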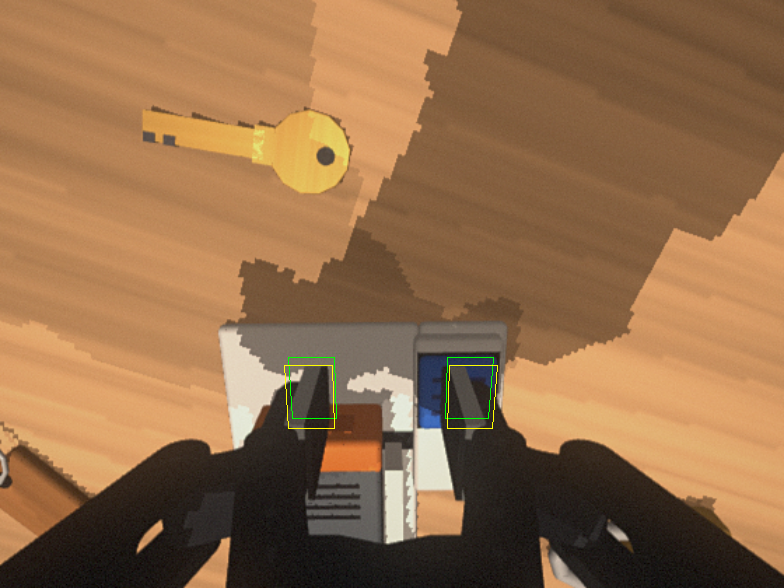

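Request:
send_rows(
  targets=[
    {"travel": [0.2,0,0],"yaw": 0,"hand": 3.6},
    {"travel": [0.2,0,0],"yaw": 0,"hand": 3.6},
    {"travel": [0,0,0],"yaw": 0,"hand": 3.6},
  ],
)

```text
clock: 6.55
tcp_pos: [525.7, 33.9, 33.2]
orientation: [0.583, -0.401, -0.571, -0.416]
wrist_force: [-1.0, -0.2, 3.0]
grip_width: 0.426
```

```bash
python3 look.py f; python3 tips.py tips_f.png;  python3 -c "
from h import *
togo([-56,23,25])"
```

```text
t 6.55 tcp [525.7  33.9  33.2] tool x [ 0.025  0.008 -1.   ] F [-0.95 -0.16  2.96] T [ 0.03  0.36 -0.15] w 0.426 j [ 0.06  0.35 -0.54  0.66  0.01 -0.28]
tcp in charger [-56.1  23.1  33.2]
yaw to align z with +y 0.05 or -179.95
shift tool [-6.7 -1.3 -0.1] world [1.1 0.3 6.8]
shift after yaw [-6.7 -1.3 -0.1]
wrist charger []
wrist apron [(array([-56.3,   2.4,   5.1]), 0.75)]
wrist hood []
wrist release [(array([-52.3,  45.3,  14.2]), 0.57)]
wrist battery [(array([-5.3,  0.6,  5.5]), 0.96)]
top charger []
top apron [(array([-52.1,  -1.5,  10.6]), 0.61)]
top hood []
top release []
top battery []
t 7.2 tcp [525.8  33.9  32.8] tool x [ 0.025  0.008 -1.   ] F [-3.94  0.04 12.16] T [ 0.12  0.79 -0.08] w 0.422 j [ 0.06  0.35 -0.54  0.66  0.01 -0.28]
tcp in charger [-56.   23.1  32.8]
yaw to align z with +y 0.05 or -179.95
shift tool [ 7.8  0.2 -0.1] world [ 0.1 -0.1 -7.8]
shift after yaw [ 7.8  0.2 -0.1]
```

View pics/wrist_f.png

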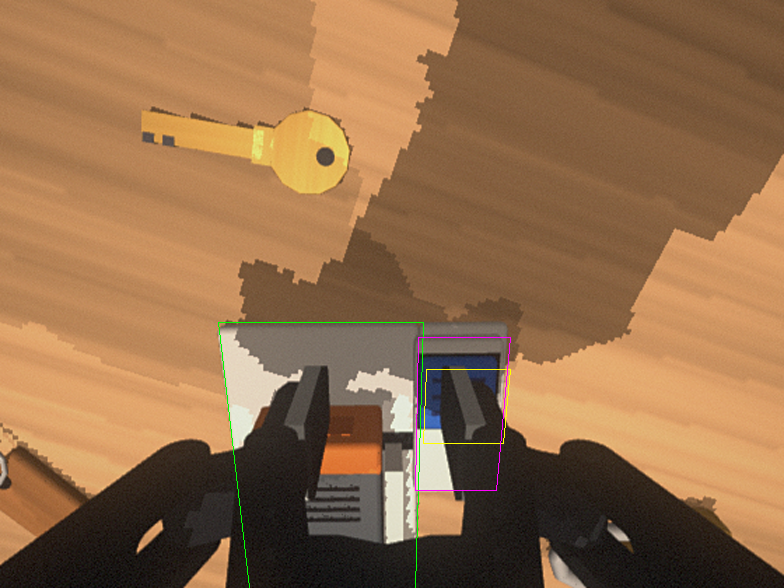

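```bash
python3 -c "
from h import *
for i in range(6):
    p=vision.get_image(['wrist','top'][i%2]);s=monitor.state();print(s['clock'],np.round(s['wrist_force'],1),np.round(s['tcp_pos'],1))
    if i%2==0: print([ (np.round(d['position'],1),round(d['score'],2)) for n in('battery','release') for d in spotter.mark_of(p,n)[:1]])
"
```

```text
7.25 [-3.4 -0.7 11.5] [525.8  33.9  32.8]
[(array([580.9,  31.2,   5.3]), 0.88), (array([519.8,  57.3,  14.4]), 0.68)]
7.4 [-3.4 -0.4 11.2] [525.8  33.9  32.8]
7.45 [-3.4 -0.4 11.5] [525.8  33.9  32.8]
[(array([578.9,  30.3,   5. ]), 0.64), (array([519.3,  57.1,  13.9]), 0.76)]
7.6 [-3.  -0.6 11.1] [525.8  33.9  32.8]
7.65 [-3.3 -0.6 11.8] [525.8  33.9  32.8]
[(array([581.9,  27.7,   4.5]), 0.94), (array([519.8,  58. ,  14.7]), 0.88)]
7.8 [-3.1 -0.9 11.7] [525.8  33.9  32.8]
```

```bash
python3 -c "
from h import *
print(finish_job())"
```

```text
the job is handed in; nothing more can be done
None
```

I handed the job in with one fingertip holding the blue release down and the battery popped out and stopped against the other fingertip. The hand-in gives no verdict.

- **Release:** the arm was pushing down with a steady 11–12 N and its height did not change. The camera network put the release top at about z 14–15 mm, against 17 mm expected at the hard stop and a limit of 21 mm. That difference is within its error of about 4 mm.
- **Battery:** it stood at about charger x −5 mm, roughly 17 mm out of its place, and flat on the base (about z 5 mm). It was still within that error over three looks. A steady side force of about 3.3 N on the fingers matches the spring's roughly 3.5 N at that distance.
- **Other things on the shelf:** the arm stayed clear of them; I did not measure their positions again at the end.
- **Top camera:** it could not check the result, because the arm blocked its view. The final checks rest on the wrist camera and the force readings.

The job took 7.8 s of the 29 s allowed.

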